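Cam-lock the loose bin carrier to its docking block

ROBOT

A 6-joint arm with a two-finger parallel gripper is mounted at the origin on the work surface. World frame = base frame: x ahead of the robot, y to its left, z up, the work surface at z = 0. Lengths are in mm, angles in rad, forces in N, time in s.
With the tool pointing down it reaches from about 300 to 775 mm from the base axis. Payload 14.6 kg.
Tool frame: the origin (TCP) lies on the centre line of the jaws, within the pads' length; the fingertips stand 19 mm ahead of it and the grasp point (between the pads) is the TCP (bot.tip_reach is the distance from the TCP to the fingertips, in mm); z points along the fingers, y is the line along which they close (so a half turn about z gives the same grasp; the last joint's range is limited). The gripper opens to 85 mm and grips with 20 to 120 N. Pads are 22 mm wide; open, the fingers measure 114 mm over their backs; the gripper's body (76 mm by 85 mm) begins 54 mm behind the grasp point. The pads swing forward as they close: fully open they stand 13 mm farther back than shut.
Start: joints at [-1.387, 0.3, 1.521, -0, 1.321, -0.067], TCP at [136.492, -532.785, 250.281] pointing down, gripper open.
Joint ranges: [-3.03, 3.03], [-0.79, 2.21], [0.23, 2.52], [-1.04, 4.18], [0, 3.07], [-2.55, 2.55]. Speed limits (rad/s): [2.22, 2.22, 2.57, 3.14, 3.14, 3.14].

INTERFACE

Orientations are given as a unit quaternion [w, x, y, z].
In Python, from rig import bot gives the robot as it stands. Calls block until the motion is done:
- bot.move_to(position, orientation): joint-space move of the TCP to a pose.
- bot.servo_line(position, attitude=None, speed=150, until_force=None): straight line of the TCP; attitude=None keeps the orientation; speed is the mean speed in mm/s. With until_force (N) it stops when the force on the tool has changed by that much, and returns True; else False.
- bot.move_joints(angles): joint-space move.
- bot.move_gripper(opening, grip_force=None): finger opening in mm; grip_force is the grip in N (None keeps the last); returns when the fingers have stopped.
- bot.dwell(seconds).
- bot.ik(position, orientation): joint angles nearest the present ones, or None.
- bot.read_state(): the state.
- bot.read_camera(name): name is "side" or "top"; returns a dict with "image" (420x560x3 uint8, blue, green, red), "depth" (420x560 float32, mm along the optical axis (not along the pixel's ray), 0 where there is no reading), "fovy" (degrees; the focal length in pixels is half the picture's height over the tangent of half this angle, whatever the lens; pixels are square), "cx", "cy" (the principal point, pixels), "k1" (the pictures are not rectified: a ray, as slopes to the right and down, at radius r is drawn at 1 + k1 r^2 times it, then the intrinsics apply), "eye" and "attitude" of the camera in the world. Camera axes: x right, y down, z forward; pixel columns grow to the right and rows downward; lengths in mm; the calibration is good to about 2 mm. A picture is of the moment at which its call begins.
A pose or a line that the arm cannot do raises bot.MotionError and nothing moves.
- bot.finish_job(): hands the job in; it is judged then, once.
The state is a dict: "clock": time; "joint_positions": joint angles; "qvel": joint speeds; "effort": joint torques, N m; "ee_pos": TCP position; "tool_rot": TCP orientation; "ft_force": force on the tool from outside, world axes, zero at the start; "moment": the same for the moment, N m; "grip_width": finger opening in mm; "grip_force": force on a finger pad.
Only numpy, scipy, OpenCV 4.12 (cv2) and the standard library are available. Lean on these libraries where they do the work, as an engineer would, in place of code of your own. Each camera call takes 0.05 s, during which the arm holds its last target. There are 200 camera calls.

TASK

Two small bin carriers sit in docks on the fastener trolley; one is already locked, the other still stands a finger's breadth off its docking block with its cam lock open. Turn the open lock's wing handle a quarter turn clockwise (seen from above), round to its stop, so that its hook draws the loose carrier tight against the block, then let go. Leave the lock that is already closed as it is.

Things in the scene. Friction and masses are not known exactly. Their poses are not given: they have to be found in the camera images.
- cam_a (a joint): angle (rad) of the open cam lock, to be closed. 0 = open (wing handle parallel to the gap); grows clockwise seen from above; hard stop at 1.6; starts at 0 to 0.15. From about 0.35 its spiral hook catches the carrier's keeper pin and draws it in, fully by about 1.15; then it runs on to the stop. Takes up to about 0.15 N m (greased); stays where it is left.
- handle (a point): on the open lock's vertical turning axis, in its steel wing handle, 86 mm above the table, at grip height. Handle: upright bar centred on the axis, 76 mm long (this point's y), 12 mm thick (its x), 64 to 100 mm above the table; the point turns with it. Under it: dark hook plate, top 60 mm up, reaching 62 mm from the axis, on an aluminium block 100 x 60 mm, 48 mm high.
- keeper (a point): top of the loose carrier's upright keeper pin (10 mm thick, 64 mm above the table), 35 mm from the lock's axis when the carrier is tight on the block, 43 to 46 mm at the start (gap 8 to 11 mm). Carrier: grey bin of bolts, 150 x 110 mm, its top 61 mm above the table, 0.4 to 0.8 kg, slides easily between two guide rails; x axis towards the block, pin 15 mm behind its front face.
- other_handle_end (a point): one end of the wing handle, 36 mm from its axis, 86 mm above the table, of the second, identical lock in the second dock, already closed (handle at right angles to the joint between carrier and block). Its y axis points from the turning axis to this end.
There are look-alikes about, which are no part of the job. Leave any brown look-alike of the part that bears keeper alone.

How it is judged:
By the outcome, as a careful person would: the job done as asked, in the order asked, and still so for the second after the job is handed in, with the robot touching nothing.
It also fails if it takes over 35 s, if anything falls off the work surface, if the arm or the gripper's body presses on something with over 40 N, if the wrist force passes 120 N, or if a joint passes its speed limit or range.

## Working session

There is one attempt and no reset: what is moved stays moved. The work goes in short steps, each a Python script; the robot and the scene stay as the last script left them, time stands still between calls to the robot, and variables do not carry over. Pictures are saved under pics/ and viewed, at most 10 in all, crops included, and the job is handed in when it is done.

```bash
mkdir -p pics; ls; cat > h.py <<'E'
import numpy as np, cv2
from scipy.spatial.transform import Rotation as R
from rig import bot
def q2R(q): return R.from_quat([q[1],q[2],q[3],q[0]]).as_matrix()
def Kd(c):
    f=210/np.tan(np.radians(c["fovy"])/2)
    return np.array([[f,0,c["cx"]],[0,f,c["cy"]],[0,0,1.]]),np.array([c["k1"],0,0,0.])
def att(c):
    a=np.array(c["attitude"]); return q2R(a) if a.size==4 else a
def onplane(c,uv,z):
    K,d=Kd(c); p=cv2.undistortPoints(np.array(uv,float).reshape(-1,1,2),K,d).reshape(-1,2)
    r=np.c_[p,np.ones(len(p))]@att(c).T; e=np.array(c["eye"])
    return e+r*((z-e[2])/r[:,2])[:,None]
def cloud(c):
    K,d=Kd(c); h,w=c["depth"].shape
    g=np.stack(np.meshgrid(np.arange(w),np.arange(h)),-1).reshape(-1,1,2).astype(float)
    p=cv2.undistortPoints(g,K,d).reshape(-1,2)
    return ((np.c_[p,np.ones(len(p))]*c["depth"].reshape(-1,1))@att(c).T+np.array(c["eye"])).reshape(h,w,3)
def down(yaw): # tool down, tool y-axis at world angle yaw
    y=np.array([np.cos(yaw),np.sin(yaw),0]); z=np.array([0,0,-1.]); x=np.cross(y,z)
    q=R.from_matrix(np.c_[x,y,z]).as_quat(); return [q[3],q[0],q[1],q[2]]
E
python3 - <<'E'
from h import *
import pickle
for n in("top","side"):
    c=bot.read_camera(n); pickle.dump(c,open(n+".pkl","wb"))
    cv2.imwrite(f"pics/{n}1.png",cv2.resize(c["image"],(800,600)))
    print(n,c["eye"],c["attitude"],c["fovy"],c["k1"])
E
```

```text
pics
top [350.5789633  -57.11193094 865.8541613 ] [ 0.03393898 -0.69608136  0.71682443 -0.02194612] 57.16716814828051 -0.07231826233345053
side [308.82136406 568.51351088 533.42062748] [ 0.05080842 -0.08759499  0.88200501 -0.46023123] 57.06980813552294 -0.021307955155658715
```

View pics/top1.png

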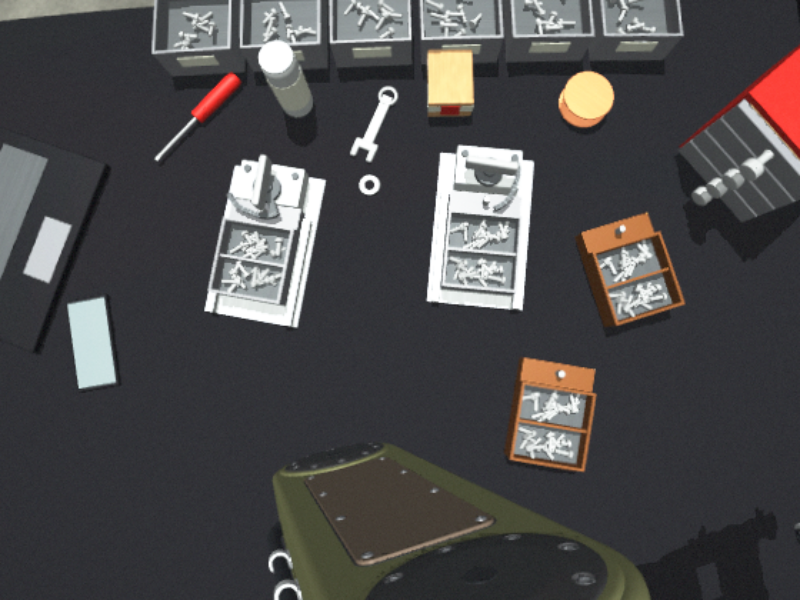

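View pics/side1.png

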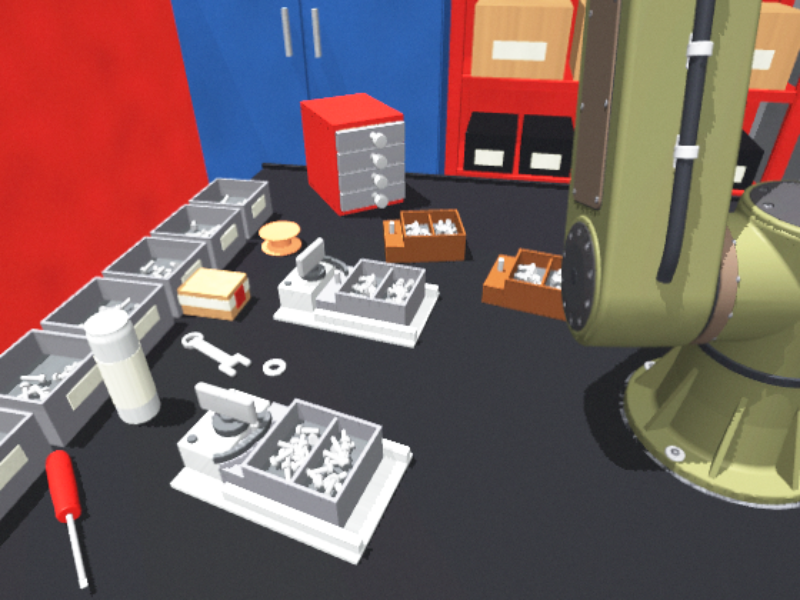

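The top picture shows two docks. In the left one the handle at (263,172) lies at right angles to the joint, so that lock is closed. In the right one the handle at (490,163) is parallel to the gap, so it is open. The keeper is near (487,203). Brown look-alike carriers stand at (632,270) and (553,412). I choose the right dock and will check it in a close crop, with the depth data.

```bash
python3 - <<'E'
from h import *
import pickle
c=pickle.load(open("top.pkl","rb")); P=cloud(c)
s=.7
cr=c["image"][90:230,290:390]; cv2.imwrite("pics/crop1.png",cv2.resize(cr,None,fx=4,fy=4,interpolation=cv2.INTER_CUBIC))
for nm,(u0,u1,v0,v1) in dict(open=(315,372,98,135),closed=(160,215,98,160)).items():
    Q=P[v0:v1,u0:u1].reshape(-1,3); m=(Q[:,2]>94)&(Q[:,2]<108); q=Q[m][:,:2].astype(np.float32)
    print(nm,len(q),Q[m][:,2].mean(),cv2.minAreaRect(q),q.mean(0))
    d=np.linalg.svd(q-q.mean(0),full_matrices=False)[2][0]; print(np.degrees(np.arctan2(d[1],d[0])))
c=pickle.load(open("side.pkl","rb")); P=cloud(c).reshape(-1,3)
m=(P[:,2]>75)&(P[:,2]<103)&(abs(P[:,0]-505)<100)&(abs(P[:,1]+110)<60)
q=P[m][:,:2].astype(np.float32);print("side",len(q),q.min(0),q.max(0),cv2.minAreaRect(q))
E
```

```text
open 219 99.28130697781948 ((612.3909912109375, -173.7266082763672), (73.45030212402344, 13.248181343078613), 79.21763610839844) [ 611.0157  -172.97879]
78.57562
closed 213 99.52098014614594 ((597.5665283203125, 163.96669006347656), (12.850337028503418, 74.6155014038086), 80.63621520996094) [596.09204 163.16008]
169.79054
side 14 [ 602.4008  -169.72466] [ 604.9316  -160.39433] ((604.2813720703125, -165.0557861328125), (9.302546501159668, 2.0772080421447754), 77.58187866210938)
```

View pics/crop1.png

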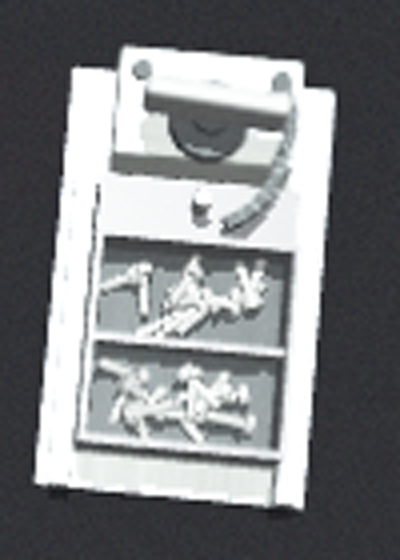

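The crop confirms the open lock: the dark gap is at (200,165), the pin stands free at (200,205), and the hook tip is at (230,225), not yet round the pin. Next I cross-check with the side camera and check the wrist range.

```bash
python3 - <<'E'
from h import *
import pickle
c=pickle.load(open("side.pkl","rb")); P=cloud(c).reshape(-1,3)
m=(P[:,2]>80)&(P[:,2]<104)&(abs(P[:,0]-612)<30)&(abs(P[:,1]+173)<50)
q=P[m][:,:2].astype(np.float32);print("side",len(q),cv2.minAreaRect(q),P[m][:,2].max())
print(bot.read_state()["joint_positions"],bot.read_state()["tool_rot"],bot.tip_reach)
for y0 in(-11,169):
  for z in (180,86):
    for a in(0,-45,-90,-100):
      j=bot.ik([612,-173.5,z],down(np.radians(y0+a))); print(y0,z,a,None if j is None else np.round(j,2))
E
```

```text
side 214 ((608.359619140625, -172.09930419921875), (80.09140014648438, 14.311899185180664), 79.52229309082031) 100.42488155976366
[-1.38658275e+00  3.00447580e-01  1.52155594e+00 -2.52102211e-05
  1.32072261e+00 -6.65778626e-02] [-5.65043383e-04  9.92147703e-01  1.25070437e-01 -4.55054206e-05] 19.0
-11 180 0 [-0.33  0.55  1.33 -0.    1.26 -0.14]
-11 180 -45 [-0.33  0.55  1.33 -0.    1.26  0.64]
-11 180 -90 [-0.33  0.55  1.33 -0.    1.26  1.43]
-11 180 -100 [-0.33  0.55  1.33 -0.    1.26  1.6 ]
-11 86 0 [-0.33  0.66  1.4  -0.    1.08 -0.14]
-11 86 -45 [-0.33  0.66  1.4  -0.    1.08  0.64]
-11 86 -90 [-0.33  0.66  1.4  -0.    1.08  1.43]
-11 86 -100 [-0.33  0.66  1.4  -0.    1.08  1.6 ]
169 180 0 None
169 180 -45 [-0.33  0.55  1.33 -0.    1.26 -2.5 ]
169 180 -90 [-0.33  0.55  1.33 -0.    1.26 -1.71]
169 180 -100 [-0.33  0.55  1.33 -0.    1.26 -1.54]
169 86 0 None
169 86 -45 [-0.33  0.66  1.4  -0.    1.08 -2.5 ]
169 86 -90 [-0.33  0.66  1.4  -0.    1.08 -1.71]
169 86 -100 [-0.33  0.66  1.4  -0.    1.08 -1.54]
```

```bash
python3 - <<'E'
from h import *
p=np.array([610.5,-173,0]); q=down(np.radians(-11))
bot.move_to(p+[0,0,200],q); bot.move_gripper(50,25)
print(bot.servo_line(p+[0,0,87],speed=100,until_force=8))
bot.move_gripper(0,25)
s=bot.read_state(); print(s["clock"],s["ee_pos"],s["grip_width"],s["grip_force"],s["ft_force"],s["moment"])
E
```

```text
False
4.3917 [ 610.72323217 -173.07702118   87.39478121] 11.726834074342326 27.15979814529419 [1.20308127 0.02941793 2.30685184] [ 0.00101054 -0.05056725 -0.0378233 ]
```

Gripped cleanly (width 11.7 mm, almost no side load). Now I turn clockwise in steps and watch the loads.

```bash
python3 - <<'E'
from h import *
p=np.array(bot.read_state()["ee_pos"]); y0=np.radians(-11)
for a in np.arange(.15,1.66,.15):
    bot.move_to(p,down(y0-a)); s=bot.read_state(); f=np.array(s["ft_force"]); 
    print(round(a,2),round(s["clock"],2),np.round(f,1),np.round(s["moment"],2),round(s["grip_width"],1),np.round(p[:2],1))
    if abs(s["moment"][2])>.8 or np.hypot(*f[:2])>40: print("stop");break
    h=np.hypot(*f[:2])
    if h>4: p[:2]+=f[:2]/h*0.7   # yield to the side load
E
```

```text
0.15 4.66 [ 1.4 -0.1  0.8] [ 0.03 -0.17 -0.06] 12.1 [ 610.7 -173.1]
0.3 4.92 [ 1.7 -0.8 -0.6] [-0.01 -0.32 -0.05] 11.4 [ 610.7 -173.1]
0.45 5.19 [ 3.2  0.  -1.8] [-0.04 -0.5  -0.13] 11.3 [ 610.7 -173.1]
0.6 5.46 [ 3.9 -1.6 -2.3] [-0.19 -0.63 -0.04] 11.6 [ 610.7 -173.1]
0.75 5.72 [-4.2  1.6  3.5] [ 0.27  0.62 -0.01] 11.6 [ 611.4 -173.3]
0.9 5.99 [ 3.  -1.2 -0.8] [-0.14 -0.5  -0.07] 11.5 [ 610.7 -173.1]
1.05 6.26 [ 4.6 -1.9 -1.9] [-0.27 -0.74 -0.1 ] 11.7 [ 610.7 -173.1]
1.2 6.53 [-3.9  1.3  2.2] [ 0.01  0.53 -0.15] 11.5 [ 611.4 -173.4]
1.35 6.79 [ 3.5 -2.3 -2.6] [-0.34 -0.7  -0.12] 11.7 [ 610.7 -173.1]
1.5 7.06 [-3.3  0.3  3.7] [ 0.11  0.47 -0.05] 12.1 [ 611.3 -173.5]
1.65 7.33 [-2.3 -0.2  2.9] [-0.07  0.17  2.06] 11.8 [ 611.3 -173.5]
stop
```

The moment jumped to 2 N m at 1.65 rad, so the handle is on its stop. I release, retreat and look.

```bash
python3 - <<'E'
from h import *
bot.dwell(.2); bot.move_gripper(45)
p=np.array(bot.read_state()["ee_pos"]); bot.servo_line(p+[0,0,120],speed=120)
bot.move_joints([-1.387,0.3,1.521,0,1.321,-0.067])
c=bot.read_camera("top"); P=cloud(c)
for nm,(u0,u1,v0,v1) in dict(open=(315,372,90,150),closed=(160,215,98,160)).items():
    Q=P[v0:v1,u0:u1].reshape(-1,3); m=(Q[:,2]>94)&(Q[:,2]<108); q=Q[m][:,:2]
    d=np.linalg.svd(q-q.mean(0),full_matrices=False)[2][0]; print(nm,q.mean(0),np.degrees(np.arctan2(d[1],d[0])))
cv2.imwrite("pics/end.png",cv2.resize(c["image"][90:230,290:390],None,fx=4,fy=4,interpolation=cv2.INTER_CUBIC))
s=bot.read_state();print(s["clock"],s["ft_force"])
E
```

```text
open [ 609.97097466 -173.44182588] 170.46217938429837
closed [596.33707655 163.11613831] 169.82753817752223
11.2833 [ 0.02785384 -0.15661911  0.2130048 ]
```

View pics/end.png

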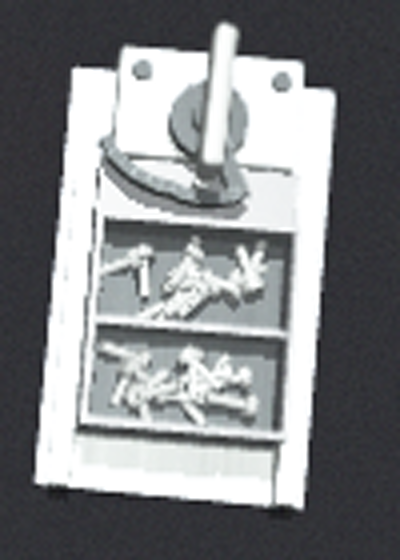

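The end crop shows the gap closed (thin line at y≈165), the hook round the pin at (210,190), and the handle at right angles to the joint. I check the handle angle against the dock's rails, then hand in.

```bash
python3 - <<'E'
from h import *
import pickle
c=pickle.load(open("top.pkl","rb"))
for a,b in(((75,70),(37,485)),((335,92),(301,508))):
    w=onplane(c,[(290+a[0]/4,90+a[1]/4),(290+b[0]/4,90+b[1]/4)],10); d=w[0]-w[1]
    print(np.degrees(np.arctan2(d[1],d[0])))
E
```

```text
-7.068326548767247
-7.47162972740817
```

Relative to the rails, the lock went from about 0.07 rad to about 1.61 rad, which is the stop.

```bash
python3 -c "
from rig import bot
print(bot.finish_job())"
```

```text
the job is handed in; nothing more can be done
None
```

The open lock is turned clockwise to its stop (about 1.6 rad), its carrier is drawn tight against the block, the handle is released, and the already closed lock was not touched; the job was handed in after about 11 s of robot time.

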